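# Turn the dop plate round in its clamp and set the thumbscrew a quarter turn off

### The arm

A 7-joint arm with a two-finger parallel gripper is mounted at the origin on a cart in front of the work surface, level with it; the furniture and walls round the work are solid. World frame = base frame: x ahead of the robot, y to its left, z up, the work surface at z = 0. Lengths are in m, angles in rad, forces in N, time in s.
With the tool pointing down it reaches from about 0.35 to 0.9 m from the base axis. Payload 19.9 kg.
Tool frame: the origin (TCP) lies on the mounting face of the last link; the fingertips stand 173 mm ahead of it and the grasp point (between the pads) lies 155 mm ahead of it; z points along the fingers, y is the line along which they close (so a half turn about z gives the same grasp; the last joint's range is limited). The gripper opens to 85 mm and grips with 20 to 120 N. Pads are 22 mm wide; open, the fingers measure 114 mm over their backs; the gripper's body (76 mm by 85 mm) begins 54 mm behind the grasp point. The pads swing forward as they close: fully open they stand 13 mm farther back than shut.
Start: joints at [-1.298, 0.417, -0.01, 1.614, 0.005, 1.111, -0.053], TCP at [0.194, 0.594, 0.405] pointing down, gripper open.
Joint ranges: [-2.81, 2.81], [-0.39, 2.02], [-1.27, 1.25], [0.06, 2.57], [-1.19, 4.33], [0.19, 2], [-2.82, 2.82]. Speed limits (rad/s): [1.89, 1.89, 2.39, 2.39, 3.01, 3.01, 3.01].

### API

Orientations are given as a unit quaternion [x, y, z, w].
In Python, from workcell import * gives the robot as it stands.
- The arm moves only by the tool arm_command, never from a script. Its argument "plan" is a list of rows, each an object of numbers: "grip": the opening, from -1 (shut) to 1 (fully open); "tx", "ty", "tz": the shift along the tool's x, y, z in m; "spin": the turn about the tool's z in degrees. A call has 1 to 10 rows; each row shifts and turns the commanded pose from where the row before left it, along the tool's axes as they then stand; what a row does not reach is not made up. A row lasts 1/8 s, in which the tool goes at most 62.5 mm and 10.7 degrees, less where a joint would pass 70% of its speed; a pose out of reach is approached as far as the arm can. A call with a gripper value outside its range is refused whole. The fingers move at their own pace and stop on an object; "force" is the grip in N (left out, the last holds). Time passes only in rows, so rows that do not move let the fingers close. It gives the time, the measured TCP pose, the force, the opening and the grip force at its end, in the units of the state.
- state(): the state, without advancing time (a new reading comes with each control period).
- get_image(name): name is "scene" or "top" or "wrist"; returns a dict with "frame" (384x512x3 uint8, red, green, blue), "z_map" (384x512 float32, m along the optical axis (not along the pixel's ray), 0 where there is no reading), "K" (3x3 intrinsics, pixels), "R" (3x3) and "t" (3): a world point X has camera coordinates R X + t; the wrist camera has in their place "hand_eye" (4x4, takes a point from camera to tool coordinates, whose origin is the TCP and whose axes are the flange's). Camera axes: x right, y down, z forward; pixel columns grow to the right and rows downward; lengths in m; the calibration is good to about 2 mm. A picture is of the moment at which its call begins: read the wrist's pose just before it.
- sign_off(): hands the job in; it is judged then, once.
The state is a dict: "t": time; "joint_pos": joint angles; "joint_velocities": joint speeds; "joint_torque": joint torques, N m; "position": TCP position; "orientation": TCP orientation; "force": force on the tool from outside, world axes, zero at the start; "wrist_torque": the same for the moment, N m; "opening": finger opening in m; "grip_force": force on a finger pad.
Only numpy, scipy, OpenCV 4.12 (cv2) and the standard library are available. Lean on these libraries where they do the work, as an engineer would, in place of code of your own. Each camera call takes 0.05 s, during which the arm holds its last target. There are 200 camera calls.

### The job

The steel dop plate stands in the wedge clamp the wrong way round: lift it out, turn it so that the face with the four round recesses looks towards the thumbscrew, stand it back down on the floor of the slot, about in the middle, and let go of it. Run the thumbscrew down (clockwise from above) until it seats and the jaw nips the plate, then back it off a quarter turn, so that the plate is captive but can still be slid along to its line. Finish holding the thumbscrew still right there in the fingers, ready to nip it up again, and leave everything else on the bench where it is.

Things in the scene. Friction and masses are not known exactly. Their poses are not given: they have to be found in the camera images.
- clamp: Low-profile wedge clamp fixed to the bench: grey base 142 x 112 x 12 mm high, steel fence and moving jaw forming an upright slot. Origin on the bench; base spans x -81 to +61 mm. x runs across the slot, from the thumbscrew (axis at x -50, y 0) to the fence (+x side), y along the slot, z up. All steel parts of it but the thumbscrew's head end at z 34 mm
- slot (a point): Foot of the fence's face, middle of its length: x +35, y 0, z 12 mm in the clamp's frame, same axes. Slot floor at this height; the slot lies to -x of this point, 9.85 mm wide with the screw seated and 1.0 mm wider per radian backed off. Fence 104 mm long; fence and jaw rise 22 mm above the floor, inner top edges chamfered 5 mm at 45 degrees
- clamp_jaw: The moving jaw of the clamp, a steel bar 92 mm long (y) and 22 mm high; origin at the foot of its face that bears on the plate, x towards the fence. Moved by the screw alone
- knob: Knurled round steel head of the thumbscrew, 28 mm diameter, gripped part 18 mm high, a dark screwdriver slot in its flat top; the axis is vertical. Origin on the axis at the underside of its collar, 33.5 mm above the bench when seated; knurled part from 5.5 to 23.5 mm above the origin, flat top 25 mm above it. It turns with the screw and rises 1.0 mm for each radian backed off
- knob_grip (a point): Point on the thumbscrew's axis at half height of the knurled part, the height to grip (48 mm above the bench when seated)
- thumbscrew (a joint): Angle of the thumbscrew in rad: 0 = seated, where it stops dead with the jaw nipping the plate; positive = backed off, counter-clockwise seen from above. Starts 2.2 to 3.0 backed off; turns freely to 5.0. Stiff (0.05 N m) and stays where it is left
- dop_plate: Flat steel plate 100 x 46 x 10 mm, 0.3 kg, on its long edge in the slot. Origin: middle of the lower edge; y along the length, z up, x through the thickness. The -x face has four round blind recesses, 12.5 mm across, 3 deep, 33 above the lower edge, at y -39, -21.5, 21.5, 39 mm; the +x face is plain. The middle is plain on both faces and stands 24 mm clear of jaw and fence: grip it there
- recessed_face (a point): Point in the middle of the plate's recessed face, 33 mm above its lower edge, 5 mm to -x of the plate's mid plane
- oil_dropper: Bystander: small white dropper bottle 28 mm across and 67 mm high, origin under its middle
- whetstone: Bystander: whetstone 28 x 100 x 14 mm lying flat, origin under its middle
- calliper: Bystander: dial calliper 56 x 155 x 13 mm lying flat, origin under its middle
Not all that is in view belongs to the job. There is more than one size of the dop_plate; the job needs the larger.

How it is judged:
On the way, in this order (a step that is already met when the one before it is completed fails the run):
1. the plate stands on the slot floor, recessed face towards the thumbscrew, and is let go (x of recessed_face in the frame of clamp between 0.018 and 0.0275 m and y of dop_plate in the frame of clamp between -0.025 and 0.025 m and height (world z) of dop_plate below 0.0145 m and angle between dop_plate's own z axis and vertical below 0.2 rad and contact force between the fingers and dop_plate below 0.2 N), for 0.2 s.
2. the thumbscrew is down on its seat and the jaw nips the plate (value of joint thumbscrew below 0.12 rad and contact force between clamp_jaw and dop_plate above 1 N and x of recessed_face in the frame of clamp below 0.0275 m and height (world z) of dop_plate below 0.0145 m), for 0.1 s.
At the end, for the whole second after the job is handed in: After being seated on the plate, the thumbscrew is 90 degrees (give or take 20) off its seat, still, and gripped with 2 N or more; the plate stands on the slot floor within 25 mm of the middle, recessed face towards the thumbscrew, not nipped by the jaw, not touched by the fingers (all of step 1 and value of joint thumbscrew between 1.22 and 1.92 rad and velocity of joint thumbscrew between -0.1 and 0.1 rad/s and contact force between the fingers and knob above 2 N and contact force between clamp_jaw and dop_plate below 1 N); the arm keeps its last pose, push and grip.
It fails at once if a bystander is pushed away (distance of any of oil_dropper, whetstone, calliper from where it was at the start of the episode above 0.02 m).
It also fails if it takes over 58 s, if anything falls off the work surface, if the arm or the gripper's body presses on something with over 40 N, if the wrist force passes 120 N, or if a joint passes its speed limit or range.

## Working session

There is one attempt and no reset: what is moved stays moved. The work goes in short steps, Python scripts to look and compute and a tool call to move; the robot and the scene stay as the last step left them, time stands still between calls to the robot, and variables do not carry over. Pictures are saved under pics/ and viewed, at most 10 in all, crops included, and the job is handed in when it is done.

Besides the shell and the picture viewer there is one more tool, called after "Call:" by a JSON object that holds its "api" and its "payload", one argument or row to a line. arm_command: Moves the arm, as the interface text tells. Its arguments: {"type":"object","properties":{"plan":{"type":"array"},"force":{"type":"number"}},"required":["plan"]}

```bash
mkdir -p pics; cat > h.py <<'E'
from workcell import *
import numpy as np, cv2
from scipy.spatial.transform import Rotation as Ro
def save(n,im): cv2.imwrite('pics/'+n+'.png',im[:,:,::-1])
def cam2w(name,g,s=None):
    if 'R' in g: return np.array(g['R']).T, -np.array(g['R']).T@np.array(g['t'])
    H=np.array(g['hand_eye']);R=Ro.from_quat(s['orientation']).as_matrix()
    return R@H[:3,:3], R@H[:3,3]+np.array(s['position'])
def ray(g,u,v,s=None):
    R,t=cam2w('',g,s);return t,R@(np.linalg.inv(g['K'])@[u,v,1])
def pz(g,u,v,z,s=None):
    t,d=ray(g,u,v,s);return t+d*(z-t[2])/d[2]
def pd(g,u,v,s=None):
    t,d=ray(g,u,v,s);return t+d*g['z_map'][int(round(v)),int(round(u))]
E
cat > a.py <<'E'
from h import *
import pickle
s=state();print({k:np.round(v,3).tolist() for k,v in s.items()})
G={}
for n in('top','scene','wrist'):
    g=get_image(n);G[n]=g
pickle.dump((s,G),open('g0.pkl','wb'))
save('all',np.hstack([cv2.resize(G['top']['frame'],(400,300)),cv2.resize(G['scene']['frame'],(400,300))]))
save('top',cv2.resize(G['top']['frame'],(800,600)))
save('scene',cv2.resize(G['scene']['frame'],(800,600)))
print(cam2w('',G['top']),cam2w('',G['scene']),G['top']['K'],G['wrist']['hand_eye'])
E
python3 a.py
```

```text
{'t': 0.0, 'joint_pos': [-1.298, 0.418, -0.01, 1.614, 0.005, 1.111, -0.053], 'joint_velocities': [0.0, -0.001, -0.001, -0.0, -0.001, -0.0, -0.001], 'joint_torque': [0.0, -86.445, 0.679, -43.49, 0.019, 0.007, 0.0], 'position': [0.193, 0.594, 0.404], 'orientation': [0.157, 0.988, -0.001, -0.0], 'force': [0.348, -0.302, -0.255], 'wrist_torque': [-0.041, -0.061, -0.003], 'grip_force': 0.0, 'opening': 0.085}
(array([[ 0.08142466, -0.97455222,  0.2088492 ],
       [-0.99666538, -0.08073108,  0.01185779],
       [ 0.00530459, -0.20911828, -0.97787597]]), array([ 0.37220906, -0.09757111,  1.1522203 ])) (array([[-0.73296746, -0.36195217,  0.57597684],
       [-0.68003153,  0.36774257, -0.63428899],
       [ 0.01777107, -0.85659561, -0.51568223]]), array([0.06539115, 0.44709917, 0.50360725])) [[475.07237832   0.         253.30834242]
 [  0.         475.07237832 190.38922999]
 [  0.           0.           1.        ]] [[-3.50670012e-04 -9.48276937e-01 -3.17444055e-01  8.12887558e-02]
 [ 9.99999777e-01 -5.12704648e-04  4.26897457e-04 -5.35911658e-04]
 [-5.67572056e-04 -3.17443835e-01  9.48276906e-01  3.03417832e-02]
 [ 0.00000000e+00  0.00000000e+00  0.00000000e+00  1.00000000e+00]]
```

View pics/top.png

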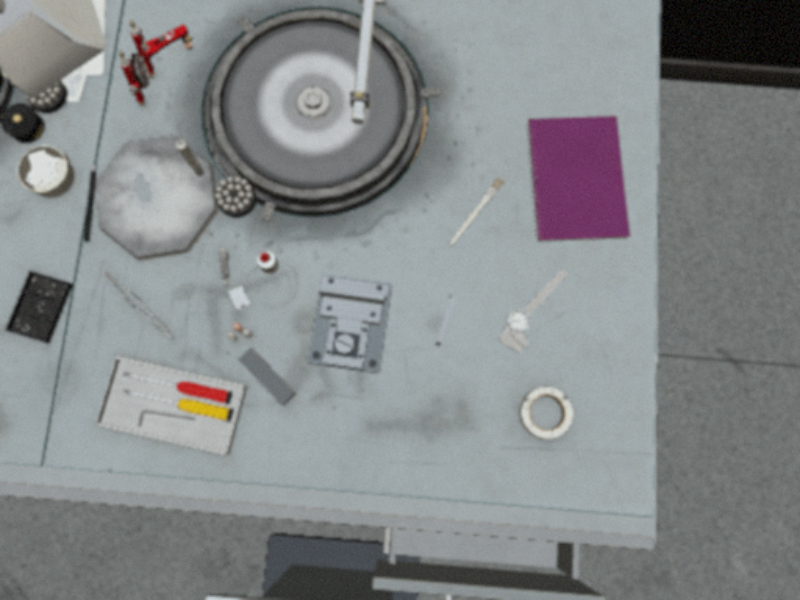

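View pics/scene.png

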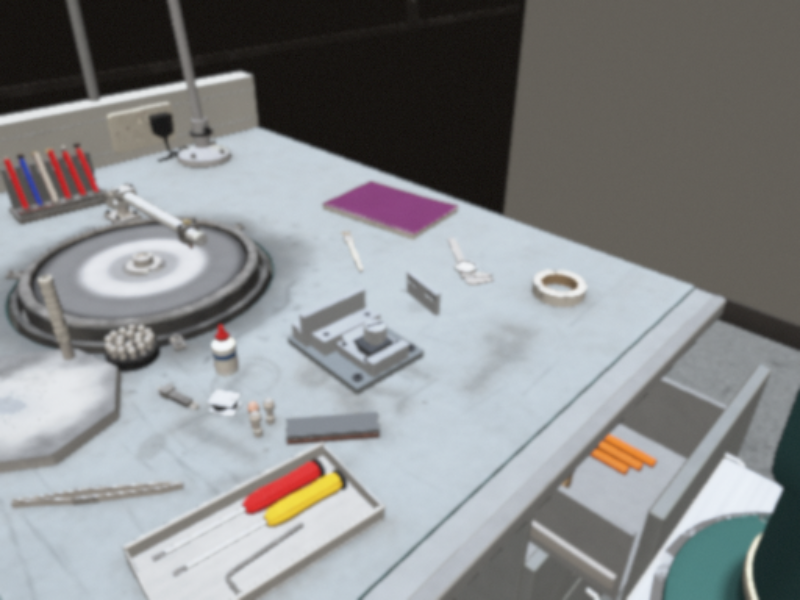

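The scene shows the clamp at top (350,325), with the thumbscrew on the robot's side at (346,344). The candidates for the plate are:
- the plate standing in the clamp: scene (333,310), top (357,290)
- a smaller plate standing free on the bench: scene (422,293), top (445,320)

By the description I choose the one in the clamp and check it in a close crop.

```bash
cat > b.py <<'E'
from h import *
import pickle
s,G=pickle.load(open('g0.pkl','rb'))
t=G['top']['frame'][165:245,190:300]; c=G['scene']['frame'][170:260,175:290]
a=cv2.resize(t,(800,582),interpolation=cv2.INTER_CUBIC);
b=cv2.resize(c,(760,595),interpolation=cv2.INTER_CUBIC)
save('ct',a);save('cs',b)
for n,(u,v) in dict(knob=(221,220),plate=(228,185)).items(): print(n,pd(G['top'],u,v))
E
python3 b.py
```

```text
knob [ 0.52991046 -0.01504595  0.0557343 ]
plate [ 0.61950031 -0.02200884  0.03283001]
```

View pics/ct.png

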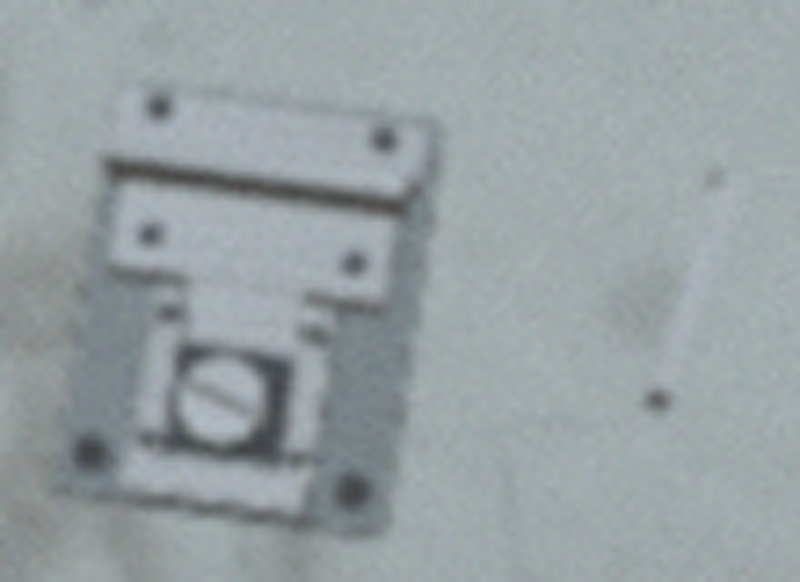

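View pics/cs.png

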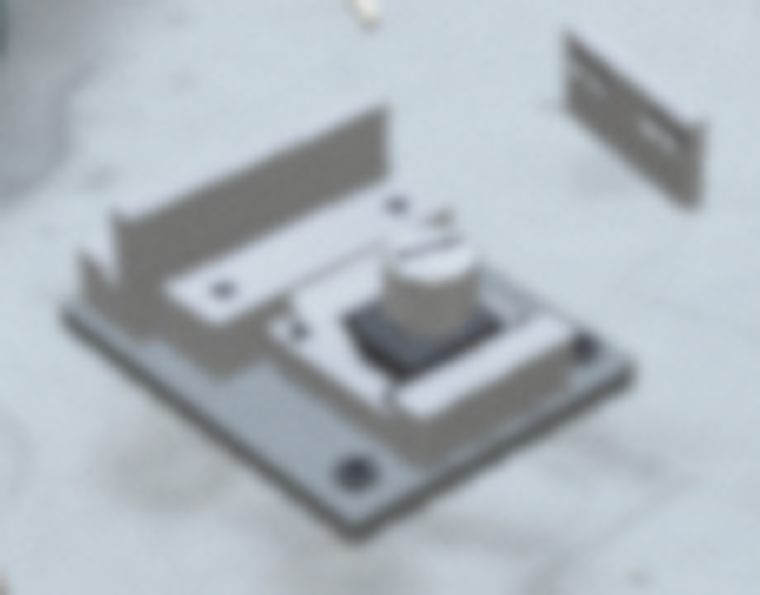

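The crops confirm it. The 100 mm plate stands in the clamp with its plain face towards the screw. Its near top edge runs (118,215) to (385,105) in the scene crop and (108,160) to (408,200) in the top crop. The knob top is at scene crop (432,255) and top crop (222,402). The free plate has two holes and is smaller. I triangulate these points next.

```bash
cat > c.py <<'E'
from h import *
import pickle
s,G=pickle.load(open('g0.pkl','rb'));T=G['top'];S=G['scene']
tp=lambda u,v:(190+u/7.273-.43,165+v/7.273-.43); sc=lambda u,v:(175+u/6.609-.42,170+v/6.609-.42)
def tri(a,b):
    p,d=ray(T,*tp(*a));q,e=ray(S,*sc(*b));d/=np.linalg.norm(d);e/=np.linalg.norm(e)
    k=np.linalg.lstsq(np.c_[d,-e],q-p,rcond=None)[0]
    A,B=p+k[0]*d,q+k[1]*e
    return (A+B)/2,np.linalg.norm(A-B)
for n,a,b in [('knob',(222,402),(432,255)),('pl',(108,160),(118,215)),('pr',(408,200),(385,105)),
 ('hole base l',(90,455),(354,472)),('hole base r',(352,492),(583,348)),('jaw hole l',(150,235),(222,290)),('jaw hole r',(354,264),(397,205))]:
    print(n,tri(a,b))
for nm,g in(('top',T),('scene',S)):
    R,t=cam2w('',g);v,u=np.mgrid[:384,:512]
    P=(np.linalg.inv(g['K'])@np.stack([u.ravel(),v.ravel(),0*u.ravel()+1.]))*g['z_map'].ravel()
    X=(R@P).T+t
    for lo,hi,bx in((.05,.075,(.5,.56,-.06,.03)),(.05,.075,(.57,.66,-.09,.06)),(.015,.06,(.5,.7,-.18,-.08))):
        m=(X[:,2]>lo)&(X[:,2]<hi)&(X[:,0]>bx[0])&(X[:,0]<bx[1])&(X[:,1]>bx[2])&(X[:,1]<bx[3])
        Y=X[m]
        if len(Y)>5: print(nm,len(Y),Y.mean(0),Y.min(0),Y.max(0), np.linalg.svd(Y[:,:2]-Y[:,:2].mean(0))[2][0])
for u,v in((430,410),(400,420),(470,400)): print(u,v,pz(T,u*.64,v*.64,0))
E
python3 c.py
```

```text
knob (array([ 0.52952807, -0.01332754,  0.05682921]), np.float64(0.0010582198073859949))
pl (array([0.60817263, 0.03359206, 0.05561202]), np.float64(0.005594789705880015))
pr (array([ 0.60181531, -0.06620145,  0.0534384 ]), np.float64(0.0011938340644587217))
hole base l (array([0.51496783, 0.03225876, 0.01187834]), np.float64(0.0004692958490853566))
hole base r (array([ 0.50904796, -0.05600148,  0.01196343]), np.float64(0.0023382585431834667))
jaw hole l (array([0.58667116, 0.01768286, 0.03208814]), np.float64(0.0008253214794195524))
jaw hole r (array([ 0.58231415, -0.05044307,  0.03233313]), np.float64(0.001183101113616832))
top 116 [ 0.52966134 -0.01362974  0.06002708] [ 0.51660439 -0.02702156  0.05045813] [ 5.43520762e-01 -5.26877120e-04  6.57030535e-02] [-0.8766281   0.48116855]
top 199 [ 0.60891181 -0.01583342  0.05646764] [ 0.60135296 -0.06495753  0.05051545] [0.61681168 0.03344293 0.06195689] [-0.05937833 -0.99823555]
top 101 [ 0.58258477 -0.16312796  0.03297086] [ 0.547471   -0.17494632  0.01638951] [ 0.61983263 -0.15117713  0.03883563] [-0.96915134  0.24646639]
scene 147 [ 0.52405132 -0.00867434  0.05779593] [ 0.51351184 -0.02558965  0.0501052 ] [0.54093513 0.00213085 0.06171203] [0.34798981 0.93749832]
scene 258 [ 0.60443754 -0.01177215  0.05503048] [ 0.59772366 -0.06458005  0.05002513] [0.61425396 0.03653904 0.05853227] [0.05996386 0.99820055]
scene 209 [ 0.57756142 -0.15970706  0.02637504] [ 0.54353343 -0.17368536  0.0150963 ] [ 0.61814835 -0.14769472  0.0353405 ] [-0.96994446  0.24332643]
430 410 [ 0.44627426 -0.15043304  0.        ]
400 420 [ 0.4273645  -0.10566767  0.        ]
470 400 [ 0.46656064 -0.21084986  0.        ]
```

```bash
cat > plan.py <<'E'
import sys
from h import *
# args: x y z spin n  -> per-row tool shifts
x,y,z,sp,n=[float(a) for a in sys.argv[1:6]];n=int(n)
s=state();R=Ro.from_quat(s['orientation']);d=(np.array([x,y,z])-s['position'])/n
tz=R.as_matrix()[:,1];print('t',round(s['t'],2),'pos',np.round(s['position'],4),'tool y az',round(np.degrees(np.arctan2(tz[1],tz[0])),2),'j7',round(s['joint_pos'][6],3))
for i in range(n):
    v=R.inv().apply(d);print(np.round(v*1000,1).tolist(),round(sp/n,2));R=R*Ro.from_euler('z',sp/n,degrees=True)
E
python3 plan.py .6085 -.016 .405 75.4 13
```

```text
t 0.15 pos [0.1935 0.5942 0.4042] tool y az 71.96 j7 -0.053
[-44.9, -34.7, -0.0] 5.8
[-48.2, -30.0, -0.0] 5.8
[-51.0, -25.0, -0.0] 5.8
[-53.2, -19.7, -0.0] 5.8
[-54.9, -14.3, -0.0] 5.8
[-56.1, -8.6, -0.0] 5.8
[-56.7, -2.9, -0.0] 5.8
[-56.7, 2.8, -0.0] 5.8
[-56.1, 8.5, -0.0] 5.8
[-55.0, 14.2, -0.0] 5.8
[-53.3, 19.7, -0.0] 5.8
[-51.0, 24.9, -0.0] 5.8
[-48.2, 30.0, -0.0] 5.8
```

Call:
{"api": "arm_command", "payload": {
  "plan": [
    {"tx": -0.045,"ty": -0.035,"spin": 5.8,"grip": 0},
    {"tx": -0.048,"ty": -0.03,"spin": 5.8,"grip": 0},
    {"tx": -0.051,"ty": -0.025,"spin": 5.8,"grip": 0},
    {"tx": -0.053,"ty": -0.02,"spin": 5.8,"grip": 0},
    {"tx": -0.055,"ty": -0.014,"spin": 5.8,"grip": 0},
    {"tx": -0.056,"ty": -0.009,"spin": 5.8,"grip": 0},
    {"tx": -0.057,"ty": -0.003,"spin": 5.8,"grip": 0},
    {"tx": -0.057,"ty": 0.003,"spin": 5.8,"grip": 0},
    {"tx": -0.056,"ty": 0.0085,"spin": 5.8,"grip": 0},
    {"tx": -0.055,"ty": 0.014,"spin": 5.8,"grip": 0}
  ]
}}

```text
validation failed for argument at $.pl...
```

```bash
python3 plan.py .6085 -.016 .33 17.4 4
```

```text
t 0.15 pos [0.1935 0.5942 0.4042] tool y az 71.96 j7 -0.053
[-145.9, -112.9, 18.7] 4.35
[-154.0, -101.5, 18.7] 4.35
[-161.3, -89.5, 18.7] 4.35
[-167.6, -77.1, 18.7] 4.35
```

Call:
{"api": "arm_command", "payload": {
  "plan": [
    {"grip": 0,"tx": -0.045,"ty": -0.035,"tz": 0,"spin": 5.8}
  ]
}}

```text
t: 0.28
position: [0.2234, 0.5484, 0.4038]
orientation: [0.205, 0.979, -0.0, -0.001]
force: [1.0, -0.2, -0.7]
opening: 0.0698
grip_force: 0.0
```

All keys are required. I carry on with full rows.

Call:
{"api": "arm_command", "payload": {
  "plan": [
    {"grip": 0,"tx": -0.048,"ty": -0.03,"tz": 0,"spin": 5.8},
    {"grip": 0,"tx": -0.051,"ty": -0.025,"tz": 0,"spin": 5.8},
    {"grip": 0,"tx": -0.053,"ty": -0.02,"tz": 0,"spin": 5.8},
    {"grip": 0,"tx": -0.055,"ty": -0.014,"tz": 0,"spin": 5.8},
    {"grip": 0,"tx": -0.056,"ty": -0.009,"tz": 0,"spin": 5.8},
    {"grip": 0,"tx": -0.057,"ty": -0.003,"tz": 0,"spin": 5.8},
    {"grip": 0,"tx": -0.057,"ty": 0.003,"tz": 0,"spin": 5.8},
    {"grip": 0,"tx": -0.056,"ty": 0.0085,"tz": 0,"spin": 5.8},
    {"grip": 0,"tx": -0.055,"ty": 0.014,"tz": 0,"spin": 5.8}
  ]
}}

```text
t: 1.4
position: [0.5131, 0.1225, 0.4048]
orientation: [0.617, 0.787, 0.0, 0.0]
force: [0.8, 0.9, -0.4]
opening: 0.0426
grip_force: 0.0
```

```bash
python3 plan.py .6085 -.016 .34 17.4 4
```

```text
t 1.4 pos [0.5131 0.1225 0.4048] tool y az 13.79 j7 0.068
[-39.3, 14.9, 16.2] 4.35
[-38.1, 17.9, 16.2] 4.35
[-36.6, 20.7, 16.2] 4.35
[-34.9, 23.4, 16.2] 4.35
```

Call:
{"api": "arm_command", "payload": {
  "plan": [
    {"grip": 0,"tx": -0.039,"ty": 0.015,"tz": 0.016,"spin": 4.3},
    {"grip": 0,"tx": -0.038,"ty": 0.018,"tz": 0.016,"spin": 4.3},
    {"grip": 0,"tx": -0.0365,"ty": 0.0205,"tz": 0.016,"spin": 4.3},
    {"grip": 0,"tx": -0.035,"ty": 0.0235,"tz": 0.016,"spin": 4.3},
    {"grip": 0,"tx": 0,"ty": 0,"tz": 0,"spin": 0}
  ]
}}

```text
t: 2.02
position: [0.6089, -0.0164, 0.3392]
orientation: [0.729, 0.685, -0.001, 0.0]
force: [-0.7, -0.5, -0.2]
opening: 0.0429
grip_force: 0.0
```

```bash
cat > w.py <<'E'
import sys,pickle
from h import *
s=state();g=get_image('wrist');pickle.dump((s,g),open(sys.argv[1]+'.pkl','wb'))
save(sys.argv[1],cv2.resize(g['frame'],(800,600)))
R,t=cam2w('',g,s);v,u=np.mgrid[:384,:512]
P=(np.linalg.inv(g['K'])@np.stack([u.ravel(),v.ravel(),0*u.ravel()+1.]))*g['z_map'].ravel()
X=(R@P).T+t
for n,lo,hi,bx in(('knob',.054,.075,(.5,.56,-.06,.03)),('plate',.054,.075,(.57,.66,-.09,.06))):
    m=(g['z_map'].ravel()>0)&(X[:,2]>lo)&(X[:,2]<hi)&(X[:,0]>bx[0])&(X[:,0]<bx[1])&(X[:,1]>bx[2])&(X[:,1]<bx[3])
    Y=X[m]
    if len(Y)>5: print(n,len(Y),Y.mean(0).round(4),np.percentile(Y,[1,99],axis=0).round(4).tolist(), np.linalg.svd(Y[:,:2]-Y[:,:2].mean(0),full_matrices=False)[2][0].round(4))
print(np.round(s['position'],4),np.round(s['joint_pos'],3),s['t'])
E
python3 w.py w1
```

```text
knob 786 [ 0.5307 -0.0109  0.061 ] [[0.517, -0.0249, 0.0549], [0.5433, 0.0015, 0.0631]] [-0.2003 -0.9797]
plate 1201 [ 0.6086 -0.0116  0.0584] [[0.6016, -0.0635, 0.0565], [0.6153, 0.0345, 0.0601]] [-0.0568 -0.9984]
[ 0.6089 -0.0164  0.3392] [-0.413  0.503  0.521  1.73  -0.289  0.988  0.153] 2.025
```

View pics/w1.png

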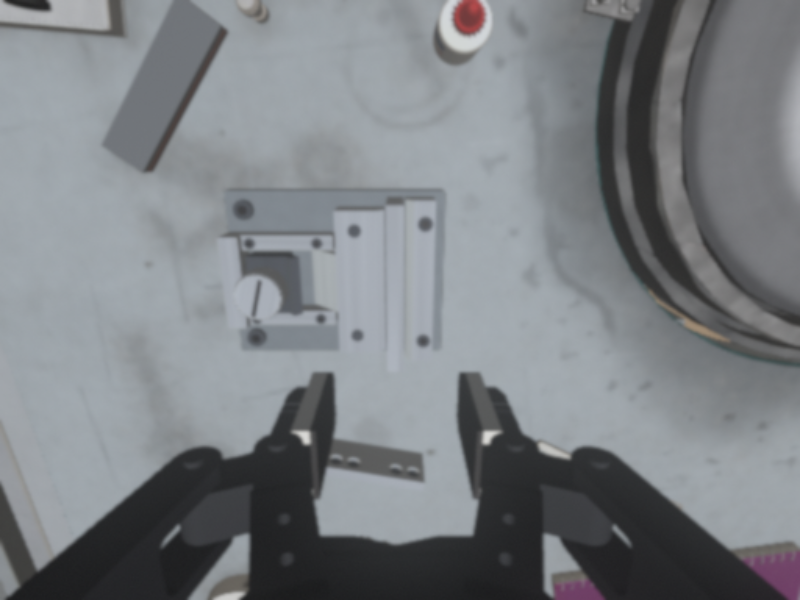

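Wrist view: the plate's top edge is the narrow bar at (393,285), the fence lies to its right and the jaw to its left. The knob is at (258,297) and the fingers straddle the plate's line. The positions agree with the fixed cameras, so I go down and grip.

Call:
{"api": "arm_command", "payload": {
  "plan": [
    {"grip": 0,"tx": 0.001,"ty": 0,"tz": 0.05,"spin": 0},
    {"grip": 0,"tx": 0,"ty": 0,"tz": 0.05,"spin": 0},
    {"grip": 0,"tx": 0,"ty": 0,"tz": 0.028,"spin": 0},
    {"grip": 0,"tx": 0,"ty": 0,"tz": 0,"spin": 0},
    {"grip": -1,"tx": 0,"ty": 0,"tz": 0,"spin": 0},
    {"grip": -1,"tx": 0,"ty": 0,"tz": 0,"spin": 0},
    {"grip": -1,"tx": 0,"ty": 0,"tz": 0,"spin": 0},
    {"grip": -1,"tx": 0,"ty": 0,"tz": 0,"spin": 0},
    {"grip": -1,"tx": 0,"ty": 0,"tz": 0,"spin": 0}
  ],
  "force": 60
}}

```text
t: 3.2
position: [0.609, -0.0123, 0.2145]
orientation: [0.727, 0.687, 0.001, 0.001]
force: [-2.0, 0.9, 9.0]
opening: 0.0087
grip_force: 58.8
```

Call:
{"api": "arm_command", "payload": {
  "plan": [
    {"grip": -1,"tx": 0,"ty": 0,"tz": -0.03,"spin": 0},
    {"grip": -1,"tx": 0,"ty": 0,"tz": -0.04,"spin": 0},
    {"grip": -1,"tx": 0,"ty": 0,"tz": -0.03,"spin": 0},
    {"grip": -1,"tx": 0,"ty": 0,"tz": 0,"spin": 0}
  ]
}}

```text
t: 3.7
position: [0.6089, -0.0125, 0.3157]
orientation: [0.727, 0.687, 0.002, 0.001]
force: [-0.3, -0.0, -4.5]
opening: 0.0085
grip_force: 59.4
```

```bash
python3 w.py w2; python3 plan.py .6086 -.015 .32 -180 18 | head -1
```

```text
knob 932 [ 0.5309 -0.0106  0.0609] [[0.5167, -0.0249, 0.0545], [0.5432, 0.0015, 0.0631]] [0.947  0.3212]
[ 0.6089 -0.0125  0.3157] [-0.41   0.53   0.509  1.749 -0.311  0.939  0.17 ] 3.7
t 3.75 pos [ 0.6085 -0.0123  0.3139] tool y az -3.21 j7 0.17
```

The plate is lifted. I spin it in the air and watch joint 7.

Call:
{"api": "arm_command", "payload": {
  "plan": [
    {"grip": -1,"tx": 0,"ty": 0,"tz": 0,"spin": -10},
    {"grip": -1,"tx": 0,"ty": 0,"tz": 0,"spin": -10},
    {"grip": -1,"tx": 0,"ty": 0,"tz": 0,"spin": -10},
    {"grip": -1,"tx": 0,"ty": 0,"tz": 0,"spin": -10},
    {"grip": -1,"tx": 0,"ty": 0,"tz": 0,"spin": -10},
    {"grip": -1,"tx": 0,"ty": 0,"tz": 0,"spin": -10},
    {"grip": -1,"tx": 0,"ty": 0,"tz": 0,"spin": -10},
    {"grip": -1,"tx": 0,"ty": 0,"tz": 0,"spin": -10},
    {"grip": -1,"tx": 0,"ty": 0,"tz": 0,"spin": -10},
    {"grip": -1,"tx": 0,"ty": 0,"tz": 0,"spin": -10}
  ]
}}

```text
t: 5.0
position: [0.6081, -0.0124, 0.3115]
orientation: [-0.062, 0.998, 0.0, -0.001]
force: [-0.5, -0.0, -3.1]
opening: 0.0085
grip_force: 59.3
```

Call:
{"api": "arm_command", "payload": {
  "plan": [
    {"grip": -1,"tx": 0,"ty": 0,"tz": 0,"spin": -10},
    {"grip": -1,"tx": 0,"ty": 0,"tz": 0,"spin": -10},
    {"grip": -1,"tx": 0,"ty": 0,"tz": 0,"spin": -10},
    {"grip": -1,"tx": 0,"ty": 0,"tz": 0,"spin": -10},
    {"grip": -1,"tx": 0,"ty": 0,"tz": 0,"spin": -10},
    {"grip": -1,"tx": 0,"ty": 0,"tz": 0,"spin": -10},
    {"grip": -1,"tx": 0,"ty": 0,"tz": 0,"spin": -10},
    {"grip": -1,"tx": 0,"ty": 0,"tz": 0,"spin": -10}
  ]
}}

```text
t: 6.0
position: [0.6077, -0.0113, 0.3089]
orientation: [-0.669, 0.744, 0.002, -0.004]
force: [0.1, 0.1, -3.5]
opening: 0.009
grip_force: 59.3
```

```bash
python3 w.py w3; python3 plan.py .6086 -.015 .32 0 1 | head -1
```

```text
knob 1010 [ 0.5302 -0.014   0.0611] [[0.5165, -0.0261, 0.0547], [0.5429, 0.0001, 0.0632]] [ 0.9687 -0.2481]
[ 0.6077 -0.0113  0.3089] [ 0.252  0.52  -0.377  1.728  0.229  0.946  2.819] 6.0
t 6.05 pos [ 0.6077 -0.0111  0.3094] tool y az 174.22 j7 2.818
```

View pics/w3.png

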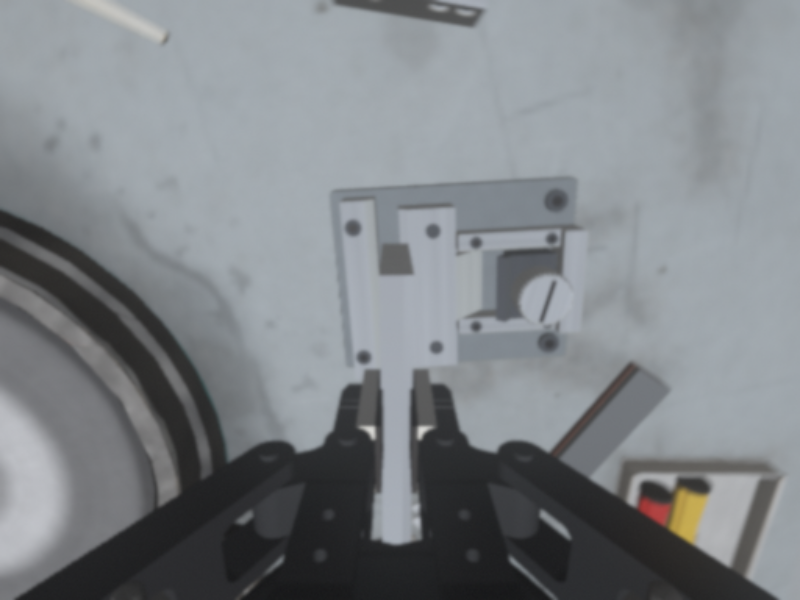

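The plate is turned: the wrist view shows its top edge at (397,400), held between the pads. But joint 7 is at its limit (2.819 of 2.82) about 2.5° short. I will regrip the plate on the empty patch of bench near (0.45, -0.19) so the insertion happens mid-range.

```bash
python3 plan.py .45 -.19 .27 90 9
```

```text
t 6.05 pos [ 0.6077 -0.0111  0.3094] tool y az 174.22 j7 2.818
[21.5, 15.4, 4.5] 10.0
[23.9, 11.4, 4.5] 10.0
[25.5, 7.1, 4.5] 10.0
[26.4, 2.6, 4.5] 10.0
[26.4, -2.0, 4.5] 10.0
[25.6, -6.6, 4.5] 10.0
[24.1, -11.0, 4.5] 10.0
[21.8, -15.0, 4.5] 10.0
[18.9, -18.5, 4.5] 10.0
```

Call:
{"api": "arm_command", "payload": {
  "plan": [
    {"grip": -1,"tx": 0.0215,"ty": 0.0155,"tz": 0,"spin": 10},
    {"grip": -1,"tx": 0.024,"ty": 0.0115,"tz": 0,"spin": 10},
    {"grip": -1,"tx": 0.0255,"ty": 0.007,"tz": 0,"spin": 10},
    {"grip": -1,"tx": 0.0265,"ty": 0.0025,"tz": 0,"spin": 10},
    {"grip": -1,"tx": 0.0265,"ty": -0.002,"tz": 0.005,"spin": 10},
    {"grip": -1,"tx": 0.0255,"ty": -0.0065,"tz": 0.005,"spin": 10},
    {"grip": -1,"tx": 0.024,"ty": -0.011,"tz": 0.01,"spin": 10},
    {"grip": -1,"tx": 0.022,"ty": -0.015,"tz": 0.01,"spin": 10},
    {"grip": -1,"tx": 0.019,"ty": -0.0185,"tz": 0.01,"spin": 10},
    {"grip": -1,"tx": 0,"ty": 0,"tz": 0.01,"spin": 0}
  ]
}}

```text
t: 7.3
position: [0.4467, -0.1906, 0.2607]
orientation: [0.06, 0.998, -0.001, -0.004]
force: [0.4, 0.3, -3.3]
opening: 0.0085
grip_force: 59.3
```

```bash
python3 plan.py .45 -.19 .204 0 1
```

```text
t 7.3 pos [ 0.4467 -0.1906  0.2607] tool y az 83.17 j7 1.788
[-3.6, 1.1, 56.7] 0.0
```

Call:
{"api": "arm_command", "payload": {
  "plan": [
    {"grip": -1,"tx": 0,"ty": 0,"tz": 0.03,"spin": 0},
    {"grip": -1,"tx": 0,"ty": 0,"tz": 0.018,"spin": 0},
    {"grip": -1,"tx": 0,"ty": 0,"tz": 0.004,"spin": 0},
    {"grip": -1,"tx": 0,"ty": 0,"tz": 0.003,"spin": 0},
    {"grip": -1,"tx": 0,"ty": 0,"tz": 0.002,"spin": 0},
    {"grip": -1,"tx": 0,"ty": 0,"tz": 0,"spin": 0}
  ]
}}

```text
t: 8.05
position: [0.4478, -0.1894, 0.2047]
orientation: [0.056, 0.998, -0.001, -0.003]
force: [0.8, -0.1, -2.5]
opening: 0.0084
grip_force: 59.3
```

Almost in contact. I go down in small steps until the bench takes the load.

Call:
{"api": "arm_command", "payload": {
  "plan": [
    {"grip": -1,"tx": 0,"ty": 0,"tz": 0.0015,"spin": 0},
    {"grip": -1,"tx": 0,"ty": 0,"tz": 0.001,"spin": 0},
    {"grip": -1,"tx": 0,"ty": 0,"tz": 0,"spin": 0}
  ]
}}

```text
t: 8.43
position: [0.4476, -0.1895, 0.2024]
orientation: [0.056, 0.998, -0.001, -0.003]
force: [-5.8, 1.7, 12.7]
opening: 0.0085
grip_force: 61.3
```

Call:
{"api": "arm_command", "payload": {
  "plan": [
    {"grip": -1,"tx": 0,"ty": 0,"tz": -0.001,"spin": 0},
    {"grip": 0,"tx": 0,"ty": 0,"tz": 0,"spin": 0},
    {"grip": 0,"tx": 0,"ty": 0,"tz": 0,"spin": 0},
    {"grip": 0,"tx": 0,"ty": 0,"tz": 0,"spin": 0},
    {"grip": 0,"tx": 0,"ty": 0,"tz": -0.03,"spin": 0},
    {"grip": 0,"tx": 0,"ty": 0,"tz": -0.05,"spin": 0},
    {"grip": 0,"tx": 0,"ty": 0,"tz": -0.02,"spin": 10},
    {"grip": 0,"tx": 0,"ty": 0,"tz": 0,"spin": 10},
    {"grip": 0,"tx": 0,"ty": 0,"tz": 0,"spin": 10},
    {"grip": 0,"tx": 0,"ty": 0,"tz": 0,"spin": 10}
  ]
}}

```text
t: 9.68
position: [0.4483, -0.1893, 0.3029]
orientation: [0.397, 0.918, -0.002, -0.003]
force: [0.3, 0.2, -0.1]
opening: 0.043
grip_force: 0.0
```

Call:
{"api": "arm_command", "payload": {
  "plan": [
    {"grip": 0,"tx": 0,"ty": 0,"tz": 0,"spin": 10},
    {"grip": 0,"tx": 0,"ty": 0,"tz": 0,"spin": 10},
    {"grip": 0,"tx": 0,"ty": 0,"tz": 0,"spin": 10},
    {"grip": 0,"tx": 0,"ty": 0,"tz": 0,"spin": 10},
    {"grip": 0,"tx": 0,"ty": 0,"tz": 0,"spin": 10},
    {"grip": 0,"tx": 0,"ty": 0,"tz": 0,"spin": 10},
    {"grip": 0,"tx": 0,"ty": 0,"tz": 0,"spin": 10},
    {"grip": 0,"tx": 0,"ty": 0,"tz": 0,"spin": 10},
    {"grip": 0,"tx": 0,"ty": 0,"tz": 0,"spin": 10},
    {"grip": 0,"tx": 0,"ty": 0,"tz": 0,"spin": 10}
  ]
}}

```text
t: 10.92
position: [0.4483, -0.1892, 0.3029]
orientation: [0.958, 0.286, -0.003, -0.001]
force: [-0.2, 0.4, -0.9]
opening: 0.0426
grip_force: 0.0
```

Call:
{"api": "arm_command", "payload": {
  "plan": [
    {"grip": 0,"tx": 0,"ty": 0,"tz": 0,"spin": 10},
    {"grip": 0,"tx": 0,"ty": 0,"tz": 0,"spin": 10},
    {"grip": 0,"tx": 0,"ty": 0,"tz": 0,"spin": 10},
    {"grip": 0,"tx": 0,"ty": 0,"tz": 0,"spin": 10},
    {"grip": 0,"tx": 0,"ty": 0,"tz": 0,"spin": 0}
  ]
}}

```text
t: 11.55
position: [0.4484, -0.1891, 0.3028]
orientation: [0.998, -0.056, -0.004, 0.001]
force: [-0.3, -0.4, 0.1]
opening: 0.0426
grip_force: 0.0
```

```bash
sed -i "s/('plate',.054/('benchplate',.040,.075,(.35,.55,-.30,-.1)),('plate',.054/" w.py; python3 w.py w4; python3 plan.py .4476 -.1895 .204 0 1
```

```text
knob 557 [ 0.5271 -0.0228  0.0595] [[0.5155, -0.0271, 0.0541], [0.5403, -0.0141, 0.0631]] [-0.9597  0.281 ]
benchplate 1447 [ 0.453  -0.1909  0.0464] [[0.4006, -0.1999, 0.0448], [0.4988, -0.1812, 0.0479]] [-0.9932  0.1165]
[ 0.4484 -0.1891  0.3028] [-0.201  0.364  0.639  2.058 -0.29   0.814 -1.073] 11.55
t 11.6 pos [ 0.4484 -0.1891  0.3028] tool y az -96.21 j7 -1.071
[-0.1, 0.3, 98.8] 0.0
```

View pics/w4.png

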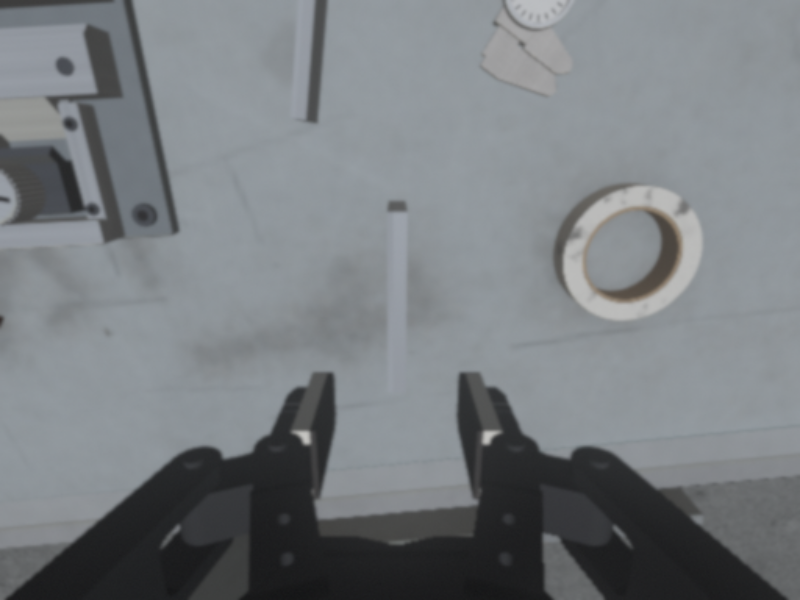

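The plate stands on the bench, with its top edge from (397,205) to (397,395) and centred between the pads. I grip it a touch higher.

Call:
{"api": "arm_command", "payload": {
  "plan": [
    {"grip": 0,"tx": 0.0015,"ty": 0.001,"tz": 0.05,"spin": 0},
    {"grip": 0,"tx": 0,"ty": 0,"tz": 0.035,"spin": 0},
    {"grip": 0,"tx": 0,"ty": 0,"tz": 0.013,"spin": 0},
    {"grip": 0,"tx": 0,"ty": 0,"tz": 0,"spin": 0},
    {"grip": -1,"tx": 0,"ty": 0,"tz": 0,"spin": 0},
    {"grip": -1,"tx": 0,"ty": 0,"tz": 0,"spin": 0},
    {"grip": -1,"tx": 0,"ty": 0,"tz": 0,"spin": 0},
    {"grip": -1,"tx": 0,"ty": 0,"tz": 0,"spin": 0},
    {"grip": -1,"tx": 0,"ty": 0,"tz": 0,"spin": 0}
  ]
}}

```text
t: 12.72
position: [0.4495, -0.1906, 0.2061]
orientation: [0.998, -0.056, -0.003, 0.001]
force: [-2.2, 3.0, 12.5]
opening: 0.0084
grip_force: 59.3
```

Call:
{"api": "arm_command", "payload": {
  "plan": [
    {"grip": -1,"tx": 0,"ty": 0,"tz": -0.03,"spin": 0},
    {"grip": -1,"tx": 0,"ty": 0,"tz": -0.05,"spin": 0},
    {"grip": -1,"tx": 0,"ty": 0,"tz": -0.02,"spin": 0}
  ]
}}

```text
t: 13.1
position: [0.45, -0.1906, 0.3076]
orientation: [0.998, -0.056, -0.002, 0.001]
force: [-0.7, -0.3, -2.5]
opening: 0.0084
grip_force: 59.9
```

```bash
python3 plan.py .6086 -.013 .305 -93 10
```

```text
t 13.1 pos [ 0.45   -0.1906  0.3076] tool y az -96.44 j7 -1.069
[13.8, -19.4, 0.2] -9.3
[16.7, -16.9, 0.2] -9.3
[19.3, -14.0, 0.2] -9.3
[21.3, -10.7, 0.2] -9.3
[22.7, -7.1, 0.2] -9.3
[23.6, -3.4, 0.2] -9.3
[23.8, 0.5, 0.2] -9.3
[23.4, 4.3, 0.2] -9.3
[22.4, 8.0, 0.2] -9.3
[20.8, 11.6, 0.2] -9.3
```

Call:
{"api": "arm_command", "payload": {
  "plan": [
    {"grip": -1,"tx": 0.014,"ty": -0.0195,"tz": 0,"spin": -9.3},
    {"grip": -1,"tx": 0.0165,"ty": -0.017,"tz": 0,"spin": -9.3},
    {"grip": -1,"tx": 0.0195,"ty": -0.014,"tz": 0,"spin": -9.3},
    {"grip": -1,"tx": 0.0215,"ty": -0.0105,"tz": 0,"spin": -9.3},
    {"grip": -1,"tx": 0.0225,"ty": -0.007,"tz": 0,"spin": -9.3},
    {"grip": -1,"tx": 0.0235,"ty": -0.0035,"tz": 0,"spin": -9.3},
    {"grip": -1,"tx": 0.024,"ty": 0.0005,"tz": 0,"spin": -9.3},
    {"grip": -1,"tx": 0.0235,"ty": 0.0045,"tz": 0,"spin": -9.3},
    {"grip": -1,"tx": 0.0225,"ty": 0.008,"tz": 0,"spin": -9.3},
    {"grip": -1,"tx": 0.021,"ty": 0.0115,"tz": 0,"spin": -9.3}
  ]
}}

```text
t: 14.35
position: [0.6094, -0.012, 0.3042]
orientation: [0.726, 0.688, -0.003, -0.002]
force: [0.2, -1.2, -3.4]
opening: 0.0083
grip_force: 59.8
```

Call:
{"api": "arm_command", "payload": {
  "plan": [
    {"grip": -1,"tx": 0,"ty": 0,"tz": 0,"spin": 0},
    {"grip": -1,"tx": 0,"ty": 0,"tz": 0,"spin": 0}
  ]
}}

```text
t: 14.6
position: [0.6087, -0.0131, 0.3038]
orientation: [0.729, 0.685, -0.003, -0.002]
force: [0.2, -0.3, -2.6]
opening: 0.0081
grip_force: 59.8
```

```bash
python3 plan.py .6090 -.014 .24 0 1; python3 w.py w5
```

```text
t 14.6 pos [ 0.6087 -0.0131  0.3038] tool y az -3.56 j7 0.011
[-0.7, 0.8, 63.8] 0.0
knob 1008 [ 0.531  -0.0106  0.0609] [[0.5171, -0.0245, 0.0547], [0.5432, 0.0015, 0.0631]] [0.9725 0.2329]
[ 0.6087 -0.0131  0.3038] [-0.186  0.507  0.206  1.746 -0.125  0.909  0.011] 14.6
```

View pics/w5.png

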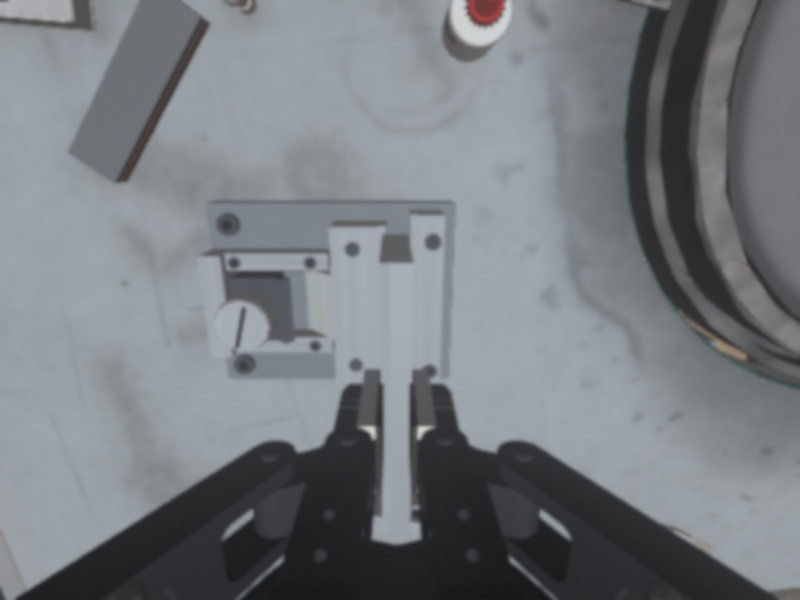

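The plate at column 397 is centred over the slot, whose sides are at about columns 380 and 413, and it is parallel to it. I lower it in.

Call:
{"api": "arm_command", "payload": {
  "plan": [
    {"grip": -1,"tx": 0,"ty": 0,"tz": 0.035,"spin": 0.2},
    {"grip": -1,"tx": 0,"ty": 0,"tz": 0.022,"spin": 0},
    {"grip": -1,"tx": 0,"ty": 0,"tz": 0.008,"spin": 0},
    {"grip": -1,"tx": 0,"ty": 0,"tz": 0.006,"spin": 0},
    {"grip": -1,"tx": 0,"ty": 0,"tz": 0.005,"spin": 0},
    {"grip": -1,"tx": 0,"ty": 0,"tz": 0.004,"spin": 0}
  ]
}}

```text
t: 15.4
position: [0.6086, -0.0128, 0.2238]
orientation: [0.729, 0.684, -0.003, -0.002]
force: [-0.6, 0.6, -2.7]
opening: 0.008
grip_force: 59.8
```

Call:
{"api": "arm_command", "payload": {
  "plan": [
    {"grip": -1,"tx": 0,"ty": 0,"tz": 0.003,"spin": 0},
    {"grip": -1,"tx": 0,"ty": 0,"tz": 0.002,"spin": 0},
    {"grip": -1,"tx": 0,"ty": 0,"tz": 0.0015,"spin": 0},
    {"grip": -1,"tx": 0,"ty": 0,"tz": 0,"spin": 0}
  ]
}}

```text
t: 15.9
position: [0.6087, -0.0127, 0.2181]
orientation: [0.729, 0.684, -0.002, -0.002]
force: [-4.5, 0.7, 13.5]
opening: 0.0082
grip_force: 62.0
```

The plate is on the floor (13 N up). I release, rise, and go over to the knob at about (0.530, -0.012), turning the tool counter-clockwise for the full stroke.

Call:
{"api": "arm_command", "payload": {
  "plan": [
    {"grip": -1,"tx": 0,"ty": 0,"tz": -0.001,"spin": 0},
    {"grip": 0,"tx": 0,"ty": 0,"tz": 0,"spin": 0},
    {"grip": 0,"tx": 0,"ty": 0,"tz": 0,"spin": 0},
    {"grip": 0,"tx": 0,"ty": 0,"tz": 0,"spin": 0},
    {"grip": 0,"tx": 0,"ty": 0,"tz": -0.03,"spin": 0},
    {"grip": 0,"tx": 0,"ty": 0,"tz": -0.05,"spin": 0},
    {"grip": 0,"tx": 0,"ty": 0,"tz": -0.02,"spin": 0},
    {"grip": 0,"tx": 0,"ty": 0,"tz": 0,"spin": 0}
  ]
}}

```text
t: 16.9
position: [0.6095, -0.0127, 0.3196]
orientation: [0.729, 0.684, -0.002, -0.001]
force: [0.4, -0.7, 0.2]
opening: 0.0428
grip_force: 0.0
```

```bash
python3 w.py w6; python3 plan.py .530 -.0122 .26 -104 10
```

```text
knob 896 [ 0.5308 -0.0107  0.0609] [[0.5168, -0.0248, 0.0546], [0.5431, 0.0014, 0.0631]] [-0.5935 -0.8049]
plate 1397 [ 0.6072 -0.0093  0.0583] [[0.5999, -0.0612, 0.0568], [0.614, 0.0364, 0.0598]] [-0.0599 -0.9982]
[ 0.6095 -0.0127  0.3196] [-0.19   0.488  0.211  1.734 -0.121  0.937  0.006] 16.9
t 16.95 pos [ 0.6091 -0.0126  0.3182] tool y az -3.65 j7 0.006
[-0.5, -7.9, 5.9] -10.4
[1.0, -7.8, 5.9] -10.4
[2.4, -7.5, 5.9] -10.4
[3.7, -7.0, 5.9] -10.4
[4.9, -6.2, 5.9] -10.4
[5.9, -5.2, 5.9] -10.4
[6.8, -4.0, 5.9] -10.4
[7.4, -2.8, 5.9] -10.4
[7.8, -1.4, 5.9] -10.4
[7.9, 0.0, 5.9] -10.4
```

View pics/w6.png

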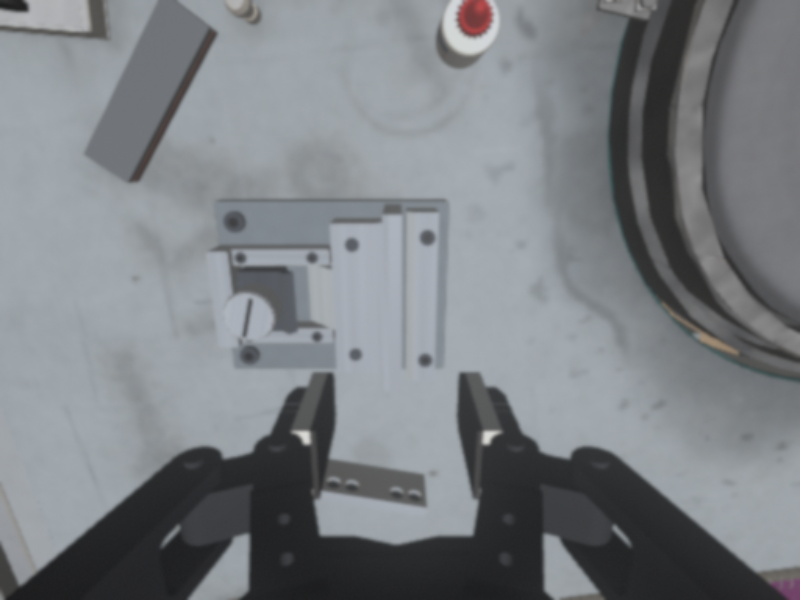

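The plate stands in the slot, top edge at column 393 at its former height (58 mm), with nothing else moved. On to the knob at (248,317).

Call:
{"api": "arm_command", "payload": {
  "plan": [
    {"grip": 0,"tx": -0.0005,"ty": -0.008,"tz": 0,"spin": -10.4},
    {"grip": 0,"tx": 0.001,"ty": -0.008,"tz": 0,"spin": -10.4},
    {"grip": 0,"tx": 0.0025,"ty": -0.0075,"tz": 0,"spin": -10.4},
    {"grip": 0,"tx": 0.0035,"ty": -0.007,"tz": 0,"spin": -10.4},
    {"grip": 0,"tx": 0.005,"ty": -0.006,"tz": 0,"spin": -10.4},
    {"grip": 0,"tx": 0.006,"ty": -0.005,"tz": 0.01,"spin": -10.4},
    {"grip": 0,"tx": 0.007,"ty": -0.004,"tz": 0.01,"spin": -10.4},
    {"grip": 0,"tx": 0.0075,"ty": -0.003,"tz": 0.015,"spin": -10.4},
    {"grip": 0,"tx": 0.008,"ty": -0.0015,"tz": 0.015,"spin": -10.4},
    {"grip": 0,"tx": 0.008,"ty": 0,"tz": 0.01,"spin": -10.4}
  ]
}}

```text
t: 18.2
position: [0.5282, -0.012, 0.2568]
orientation: [-0.093, 0.996, 0.0, -0.005]
force: [0.1, -0.3, -0.8]
opening: 0.0429
grip_force: 0.0
```

Call:
{"api": "arm_command", "payload": {
  "plan": [
    {"grip": 0,"tx": 0,"ty": 0,"tz": 0,"spin": 0},
    {"grip": 0,"tx": 0,"ty": 0,"tz": 0,"spin": 0}
  ]
}}

```text
t: 18.45
position: [0.5293, -0.0121, 0.2585]
orientation: [-0.088, 0.996, -0.0, -0.004]
force: [0.2, -0.1, 0.1]
opening: 0.0426
grip_force: 0.0
```

```bash
python3 plan.py .530 -.0122 .2125 0 1;python3 w.py w7
```

```text
t 18.45 pos [ 0.5293 -0.0121  0.2585] tool y az 100.09 j7 1.61
[-1.0, -0.2, 46.0] 0.0
knob 1491 [ 0.5271 -0.0127  0.0611] [[0.5154, -0.0258, 0.0548], [0.5413, 0.0008, 0.0631]] [0.9992 0.0406]
plate 1525 [ 6.059e-01 -2.000e-04  5.790e-02] [[0.6002, -0.0352, 0.0543], [0.6133, 0.0363, 0.0596]] [0.0542 0.9985]
[ 0.5293 -0.0121  0.2585] [ 0.113  0.45  -0.182  1.96   0.116  0.748  1.61 ] 18.45
```

Call:
{"api": "arm_command", "payload": {
  "plan": [
    {"grip": 0,"tx": 0,"ty": 0,"tz": 0.025,"spin": 0},
    {"grip": 0,"tx": 0,"ty": 0,"tz": 0.016,"spin": 0},
    {"grip": 0,"tx": 0,"ty": 0,"tz": 0.005,"spin": 0},
    {"grip": -1,"tx": 0,"ty": 0,"tz": 0,"spin": 0},
    {"grip": -1,"tx": 0,"ty": 0,"tz": 0,"spin": 0},
    {"grip": -1,"tx": 0,"ty": 0,"tz": 0,"spin": 0},
    {"grip": -1,"tx": 0,"ty": 0,"tz": 0,"spin": 0}
  ],
  "force": 40
}}

```text
t: 19.38
position: [0.5287, -0.012, 0.2129]
orientation: [-0.09, 0.996, -0.0, -0.003]
force: [-1.0, 1.8, -4.1]
opening: 0.0267
grip_force: 39.8
```

```bash
python3 plan.py .530 -.0122 .2125 0 1|head -1; python3 -c "
from h import *
s=state();print(s['wrist_torque'],s['force'])"
```

```text
t 19.38 pos [ 0.5287 -0.012   0.2129] tool y az 100.35 j7 1.595
[ 0.35933848  0.15344588 -0.02352915] [-0.97109679  1.75994138 -4.12424123]
```

Call:
{"api": "arm_command", "payload": {
  "plan": [
    {"grip": -1,"tx": 0,"ty": 0,"tz": 0.0002,"spin": 10},
    {"grip": -1,"tx": 0,"ty": 0,"tz": 0.0002,"spin": 10},
    {"grip": -1,"tx": 0,"ty": 0,"tz": 0.0002,"spin": 10},
    {"grip": -1,"tx": 0,"ty": 0,"tz": 0.0002,"spin": 10},
    {"grip": -1,"tx": 0,"ty": 0,"tz": 0.0002,"spin": 10},
    {"grip": -1,"tx": 0,"ty": 0,"tz": 0.0001,"spin": 10},
    {"grip": -1,"tx": 0,"ty": 0,"tz": 0.0001,"spin": 10},
    {"grip": -1,"tx": 0,"ty": 0,"tz": 0.0002,"spin": 10},
    {"grip": -1,"tx": 0,"ty": 0,"tz": 0.0002,"spin": 10},
    {"grip": -1,"tx": 0,"ty": 0,"tz": 0.0002,"spin": 10}
  ]
}}

```text
t: 20.62
position: [0.5296, -0.0107, 0.2113]
orientation: [0.706, 0.708, -0.001, -0.002]
force: [7.3, 8.5, -11.2]
opening: 0.0264
grip_force: 40.0
```

```bash
cat > q.py <<'E'
from h import *
s=state();y=Ro.from_quat(s['orientation']).as_matrix()[:,1]
print(round(s['t'],2),np.round(s['position'],4),'az',round(np.degrees(np.arctan2(y[1],y[0])),2),'j7',round(s['joint_pos'][6],3),'tq',np.round(s['wrist_torque'],3),np.round(s['force'],1),s['opening'],s['grip_force'])
E
python3 q.py
```

```text
20.62 [ 0.5296 -0.0107  0.2113] az 0.11 j7 0.165 tq [ 1.941 -1.814  0.027] [  7.3   8.5 -11.2] 0.02639622631931568 39.97348487377167
```

Call:
{"api": "arm_command", "payload": {
  "plan": [
    {"grip": -1,"tx": 0,"ty": 0,"tz": 0.0005,"spin": 10},
    {"grip": -1,"tx": 0,"ty": 0,"tz": 0.0005,"spin": 10},
    {"grip": -1,"tx": 0,"ty": 0,"tz": 0.0003,"spin": 5}
  ]
}}

```text
t: 21.0
position: [0.53, -0.0108, 0.2105]
orientation: [0.842, 0.539, -0.001, -0.001]
force: [6.4, 8.7, 2.9]
opening: 0.0267
grip_force: 41.2
```

```bash
python3 q.py
```

```text
21.0 [ 0.53   -0.0108  0.2105] az -24.81 j7 -0.185 tq [ 1.612 -1.397  0.069] [6.4 8.7 2.9] 0.026699072112906393 41.20586156845093
```

Call:
{"api": "arm_command", "payload": {
  "plan": [
    {"grip": -1,"tx": 0,"ty": 0,"tz": 0.0001,"spin": 6},
    {"grip": -1,"tx": 0,"ty": 0,"tz": 0.0001,"spin": 6}
  ]
}}

```text
t: 21.25
position: [0.5302, -0.011, 0.2104]
orientation: [0.894, 0.448, -0.001, -0.001]
force: [8.0, 6.4, 0.4]
opening: 0.0263
grip_force: 40.9
```

```bash
python3 q.py
```

```text
21.25 [ 0.5302 -0.011   0.2104] az -36.77 j7 -0.352 tq [ 1.386 -1.767  0.031] [8.  6.4 0.4] 0.026342185007996382 40.859933495521545
```

Call:
{"api": "arm_command", "payload": {
  "plan": [
    {"grip": -1,"tx": 0,"ty": 0,"tz": 0.0001,"spin": 6},
    {"grip": -1,"tx": 0,"ty": 0,"tz": 0.0001,"spin": 6}
  ]
}}

```text
t: 21.5
position: [0.5303, -0.0111, 0.2102]
orientation: [0.936, 0.352, -0.001, -0.0]
force: [8.9, 4.5, -2.3]
opening: 0.0267
grip_force: 40.8
```

```bash
python3 q.py
```

```text
21.5 [ 0.5303 -0.0111  0.2102] az -48.78 j7 -0.52 tq [ 1.194 -2.071  0.043] [ 8.9  4.5 -2.3] 0.02670118521258473 40.750908851623535
```

Call:
{"api": "arm_command", "payload": {
  "plan": [
    {"grip": -1,"tx": 0,"ty": 0,"tz": 0.0002,"spin": 5}
  ]
}}

```text
t: 21.62
position: [0.5303, -0.0112, 0.2101]
orientation: [0.95, 0.311, -0.001, -0.0]
force: [9.1, 5.5, 2.3]
opening: 0.0262
grip_force: 41.0
```

```bash
python3 q.py
```

```text
21.62 [ 0.5303 -0.0112  0.2101] az -53.76 j7 -0.59 tq [ 1.092 -2.008  0.078] [9.1 5.5 2.3] 0.026235558073581706 41.0093754529953
```

Call:
{"api": "arm_command", "payload": {
  "plan": [
    {"grip": -1,"tx": 0,"ty": 0,"tz": 0.0002,"spin": 5}
  ]
}}

```text
t: 21.75
position: [0.5304, -0.0113, 0.21]
orientation: [0.963, 0.269, -0.001, -0.0]
force: [8.6, 4.6, 3.7]
opening: 0.0266
grip_force: 41.2
```

```bash
python3 q.py
```

```text
21.75 [ 0.5304 -0.0113  0.21  ] az -58.76 j7 -0.659 tq [ 0.974 -1.878  0.066] [8.6 4.6 3.7] 0.02660821995373149 41.248199343681335
```

Call:
{"api": "arm_command", "payload": {
  "plan": [
    {"grip": -1,"tx": 0,"ty": 0,"tz": 0.0002,"spin": 5}
  ]
}}

```text
t: 21.88
position: [0.5304, -0.0114, 0.2099]
orientation: [0.974, 0.227, -0.001, -0.0]
force: [8.1, 4.7, 6.6]
opening: 0.0262
grip_force: 41.5
```

```bash
python3 q.py
```

```text
21.88 [ 0.5304 -0.0114  0.2099] az -63.76 j7 -0.729 tq [ 0.959 -1.733  0.07 ] [8.1 4.7 6.6] 0.02615350284431666 41.50284826755524
```

Call:
{"api": "arm_command", "payload": {
  "plan": [
    {"grip": -1,"tx": 0,"ty": 0,"tz": 0,"spin": 4}
  ]
}}

```text
t: 22.0
position: [0.5304, -0.0114, 0.2099]
orientation: [0.981, 0.193, -0.001, -0.0]
force: [8.7, 3.6, 5.2]
opening: 0.0263
grip_force: 41.3
```

```bash
python3 q.py
```

```text
22.0 [ 0.5304 -0.0114  0.2099] az -67.71 j7 -0.784 tq [ 0.646 -1.864  0.795] [8.7 3.6 5.2] 0.026266720952497873 41.33080244064331
```

Call:
{"api": "arm_command", "payload": {
  "plan": [
    {"grip": -1,"tx": 0,"ty": 0,"tz": 0,"spin": 4}
  ]
}}

```text
t: 22.12
position: [0.53, -0.0117, 0.2098]
orientation: [0.987, 0.159, -0.002, -0.0]
force: [-3.9, 0.1, 10.7]
opening: 0.0264
grip_force: 42.0
```

```bash
python3 q.py
```

```text
22.12 [ 0.53   -0.0117  0.2098] az -71.69 j7 -0.84 tq [-0.153  0.788  0.49 ] [-3.9  0.1 10.7] 0.02644789267898543 41.9992196559906
```

Call:
{"api": "arm_command", "payload": {
  "plan": [
    {"grip": -1,"tx": 0,"ty": 0,"tz": 0,"spin": 4}
  ]
}}

```text
t: 22.25
position: [0.5295, -0.0119, 0.2097]
orientation: [0.992, 0.124, -0.002, -0.0]
force: [-1.4, 1.1, 16.0]
opening: 0.0264
grip_force: 42.4
```

```bash
python3 q.py
```

```text
22.25 [ 0.5295 -0.0119  0.2097] az -75.71 j7 -0.896 tq [0.275 0.411 0.818] [-1.4  1.1 16. ] 0.02636120576022316 42.42561221122742
```

Torque jumped from 0.07 to 0.8 N m at tool azimuth of about -66°, then the fingers slipped on the knob. It seated after about 2.9 rad, which fits the stated range. I hold briefly, then back off 90°, rising with the screw.

Call:
{"api": "arm_command", "payload": {
  "plan": [
    {"grip": -1,"tx": 0,"ty": 0,"tz": -0.0003,"spin": 0},
    {"grip": -1,"tx": 0,"ty": 0,"tz": 0,"spin": 0},
    {"grip": -1,"tx": 0,"ty": 0,"tz": 0,"spin": 0}
  ]
}}

```text
t: 22.62
position: [0.5294, -0.0119, 0.2098]
orientation: [0.992, 0.126, -0.002, -0.0]
force: [0.5, 0.7, 8.8]
opening: 0.0266
grip_force: 41.7
```

```bash
python3 q.py; python3 w.py w8
```

```text
22.62 [ 0.5294 -0.0119  0.2098] az -75.57 j7 -0.894 tq [0.219 0.083 0.778] [0.5 0.7 8.8] 0.026645347540924597 41.693803668022156
knob 4238 [ 0.533  -0.0116  0.0619] [[0.5168, -0.0357, 0.0543], [0.5445, 0.0141, 0.0748]] [ 0.2502 -0.9682]
plate 6656 [ 0.6096 -0.0111  0.0584] [[0.6025, -0.0619, 0.0569], [0.6164, 0.0358, 0.06]] [-0.0616 -0.9981]
[ 0.5294 -0.0119  0.2098] [-0.512  0.609  0.602  2.    -0.529  0.697 -0.894] 22.625
```

Call:
{"api": "arm_command", "payload": {
  "plan": [
    {"grip": -1,"tx": 0,"ty": 0,"tz": -0.0001,"spin": -9},
    {"grip": -1,"tx": 0,"ty": 0,"tz": -0.0001,"spin": -9}
  ]
}}

```text
t: 22.92
position: [0.5294, -0.012, 0.21]
orientation: [0.96, 0.281, -0.002, -0.0]
force: [1.8, 0.0, 5.1]
opening: 0.0265
grip_force: 41.5
```

```bash
python3 q.py; python3 w.py w9
```

```text
22.93 [ 0.5294 -0.012   0.21  ] az -57.34 j7 -0.639 tq [ 0.04  -0.072 -0.043] [1.8 0.  5.1] 0.026480781430671032 41.54027044773102
knob 4212 [ 0.5326 -0.0104  0.0619] [[0.5147, -0.0307, 0.0544], [0.549, 0.0127, 0.0749]] [ 0.5414 -0.8408]
plate 6341 [ 0.6095 -0.0093  0.0584] [[0.6023, -0.062, 0.0558], [0.6164, 0.0359, 0.0599]] [-0.0616 -0.9981]
[ 0.5294 -0.012   0.21  ] [-0.452  0.586  0.523  1.998 -0.456  0.678 -0.639] 22.925
```

Plate pushed against the fence, and the torque reversed to -0.04, so the knob is turning back freely. I complete the quarter turn.

Call:
{"api": "arm_command", "payload": {
  "plan": [
    {"grip": -1,"tx": 0,"ty": 0,"tz": -0.0001,"spin": -9},
    {"grip": -1,"tx": 0,"ty": 0,"tz": -0.0002,"spin": -9},
    {"grip": -1,"tx": 0,"ty": 0,"tz": -0.0002,"spin": -9},
    {"grip": -1,"tx": 0,"ty": 0,"tz": -0.0001,"spin": -9},
    {"grip": -1,"tx": 0,"ty": 0,"tz": -0.0002,"spin": -9},
    {"grip": -1,"tx": 0,"ty": 0,"tz": -0.0002,"spin": -9},
    {"grip": -1,"tx": 0,"ty": 0,"tz": -0.0001,"spin": -9},
    {"grip": -1,"tx": 0,"ty": 0,"tz": -0.0002,"spin": -9},
    {"grip": -1,"tx": 0,"ty": 0,"tz": 0,"spin": -1},
    {"grip": -1,"tx": 0,"ty": 0,"tz": 0,"spin": 0}
  ]
}}

```text
t: 24.22
position: [0.5297, -0.0122, 0.2112]
orientation: [0.608, 0.794, -0.001, -0.001]
force: [5.2, -0.1, 4.3]
opening: 0.0264
grip_force: 41.5
```

```bash
python3 q.py; python3 w.py w10; python3 - <<'E'
from h import *
import pickle
a=[pickle.load(open(f,'rb'))[1]['frame'] for f in('w8.pkl','w9.pkl','w10.pkl')]
t=get_image('top')['frame'][165:245,190:300]
save('cmp',np.vstack([np.hstack([cv2.resize(a[0],(400,300)),cv2.resize(a[1],(400,300))]),np.hstack([cv2.resize(a[2],(400,300)),cv2.resize(t,(400,300))])]))
E
```

```text
24.23 [ 0.5297 -0.0122  0.2112] az 15.11 j7 0.377 tq [-0.035 -1.193  0.007] [ 5.2 -0.1  4.3] 0.026380937789219773 41.4812707901001
knob 3980 [ 0.5282 -0.0083  0.0617] [[0.5026, -0.0244, 0.0543], [0.5525, 0.0029, 0.0746]] [0.9667 0.2558]
plate 2799 [0.6094 0.0094 0.0578] [[0.6016, -0.0618, 0.0541], [0.6167, 0.0368, 0.0597]] [-0.0739 -0.9973]
[ 0.5297 -0.0122  0.2112] [-0.2    0.532  0.203  1.989 -0.171  0.641  0.377] 24.225
```

View pics/cmp.png

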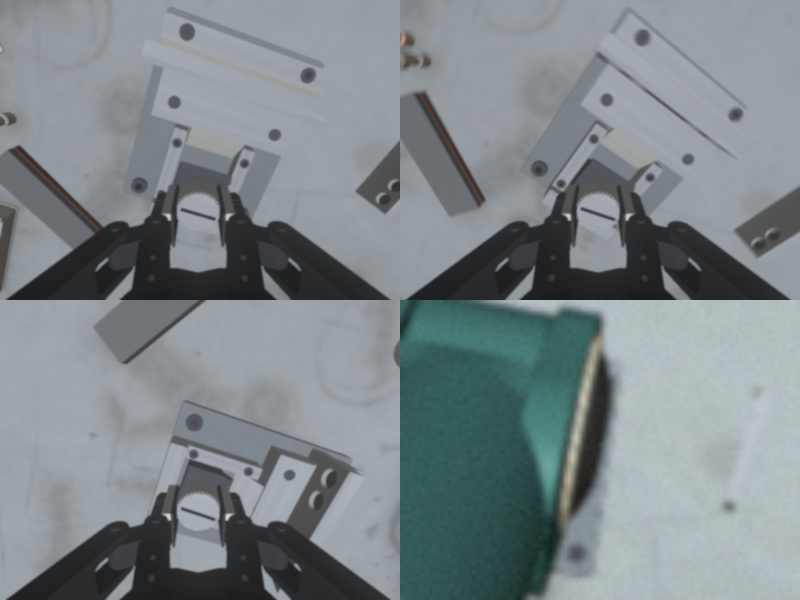

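In all three wrist views (seated, 18° back, now) the knob's slot sits at the same angle between the fingers. The knob therefore followed the whole 90.7° back-off. The plate's recesses face the thumbscrew at (325,490). I hand it in.

```bash
python3 -c "
from workcell import *
print(sign_off())"
```

```text
the job is handed in; nothing more can be done
None
```

The job is handed in, verdict not shown: the plate is turned with its recesses towards the thumbscrew and standing free in the slot, and the thumbscrew was seated, backed off about 91° and is held still in the fingers.

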